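Lock the router fence with its index pin

TASK

Take the red-headed lock pin out of the wooden rack, put its tip in the slot of the fence's index box and feel along the slot, sliding it gently with a light push of a few newtons (40 N, even as a knock, would mark the box), until it drops into the hidden socket; then seat it fully home, upright with its collar flush on the cover plate, and let go. Do not lean the gripper on the box, and leave the blue and yellow pins and the push block where they are.

Things in the scene. Friction and masses are not known exactly. Their poses are not given: they have to be found in the camera images.
- pin_red: Red-headed lock pin, about 0.13 kg. Origin: centre of its lower tip; z up along the pin. From the tip up: round steel shank 12 mm diameter, 28 mm long (lowest 3 mm taper to 8 mm diameter); dark collar 28 mm diameter, 4 mm thick; head. Starts upright in one of the rack's holes (which one varies), its collar resting on the rack's top, its tip 28 mm below that top.
- pin_red_head (a point): Middle of the red pin's square head, 55 mm above the tip. The head is 22 x 22 mm, 46 mm tall (32 to 78 mm above the tip), its flats facing the pin's x and y axes, turned up to 0.25 rad from the rack's axes.
- pin_blue: Same shape with a blue head, in another hole of the rack. Leave it alone. Origin at the lower tip.
- pin_yellow: Same shape with a yellow head, in another hole of the rack. Leave it alone. Origin at the lower tip.
- rack: Fixed wooden block, 60 (x) x 170 (y) x 36 mm (z), origin at the centre of its underside. Three through holes of 13.5 mm diameter in a row along its y axis, at y = -55, 0 and 55 mm, hold the pins.
- index_box: Fixed blue index box of the fence, 90 (x) x 260 (y) x 50 mm (z), origin at the centre of its underside; a black knob sticks out of its +y end. Its top is an aluminium cover plate 8 mm thick with a straight slot 15 mm wide along y, from y = -52 to +52 mm, x = 0. With the red pin fully home the pin's tip is 22 mm above this origin, its collar flush on the cover.
- slot_mid (a point): Centre of the slot at the cover's top face; y along the slot, z up. Under the slot lies a fixed flat black bar, 8 mm below the cover's top: a pin in the slot rides on it with its collar 20 mm clear of the cover. One hidden socket in the bar, 14 mm long along the slot, lets the pin sink 20 mm more. Its centre is anywhere from y = -35 to +35 mm; it is not measured.
- slot_end (a point): The slot's +y end, at the cover's top face, 52 mm from the slot's centre. The socket is closed by a flush black shutter, which looks like the bar and sinks under the pin on a weak damped spring (under 1 N; the pin's own weight holds it down). Clearance of the pin: 1.5 mm each side in the slot, 1 mm each way along the slot in the socket.
- push_block: Orange push block with a black handle, beyond the rack and the box; leave it alone. Origin at the centre of its underside.
Mind the look-alikes: they are no part of the job. Of the things that look like the pin_red, the larger one is meant. Several things have the shape of the rack; the one meant has the colours described above.

How it is judged:
By the outcome, as a careful person would: the job done as asked, in the order asked, and still so for the second after the job is handed in, with the robot touching nothing.
It also fails if it takes over 61 s, if anything falls off the work surface, if the arm or the gripper's body presses on something with over 40 N, if the wrist force passes 120 N, or if a joint passes its speed limit or range.

ROBOT

A 7-joint arm with a two-finger parallel gripper is mounted at the origin on the work surface. World frame = base frame: x ahead of the robot, y to its left, z up, the work surface at z = 0. Lengths are in m, angles in rad, forces in N, time in s.
With the tool pointing down it reaches from about 0.4 to 0.85 m from the base axis. Payload 10.4 kg.
Tool frame: the origin (TCP) lies midway between the tips of the shut fingers; the grasp point (between the pads) lies 19 mm behind it; z points along the fingers, y is the line along which they close (so a half turn about z gives the same grasp; the last joint's range is limited). The gripper opens to 85 mm and grips with 20 to 120 N. Pads are 22 mm wide; open, the fingers measure 114 mm over their backs; the gripper's body (76 mm by 85 mm) begins 54 mm behind the grasp point. The pads swing forward as they close: fully open they stand 13 mm farther back than shut.
Start: joints at [-0.023, 0.332, -0.065, 1.46, 0.022, 1.35, -0.088], TCP at [0.625, 0, 0.231] pointing down, gripper open.
Joint ranges: [-2.6, 2.6], [-0.5, 2.12], [-1.47, 1.34], [0.16, 2.42], [-1.27, 4.41], [0.06, 2.06], [-2.6, 2.6]. Speed limits (rad/s): [2.22, 2.22, 2.79, 2.79, 3.14, 3.14, 3.14].

INTERFACE

Orientations are given as a unit quaternion [x, y, z, w].
In Python, from workcell import get_obs, camera, camera_params, hand_in gives the robot as it stands.
- The arm moves only by the tool carry_out, never from a script. Its argument "commands" is a list that holds one entry, the list of rows, each a list of 6 numbers: the shift along the tool's x, y, z in units of 40 mm (1.0 is 40 mm), then the turn, a rotation vector about the tool's x, y, z in units of 6 degrees (1.0 is 6 degrees). In form: [[[x, y, z, ax, ay, az], ...]]. A call has 1 to 20 rows; each row shifts and turns the commanded pose from where the row before left it, along the tool's axes as they then stand; what a row does not reach is not made up. A row lasts 1/12 s, in which the tool goes at most 41.7 mm and 7.16 degrees, less where a joint would pass 70% of its speed; a pose out of reach is approached as far as the arm can. A call is refused whole if a number of a shift passes 1 or a number of a turn 1, either way. A call with a gripper value outside its range is refused whole. "hand" is the closure, from -1 (fully open) to 1 (shut), set as the call begins (left out, the last holds). The fingers move at their own pace and stop on an object; "force" is the grip in N (left out, the last holds). Time passes only in rows, so rows that do not move let the fingers close. It gives the time, the measured TCP pose, the force, the opening and the grip force at its end, in the units of the state.
- get_obs(): the state, without advancing time (a new reading comes with each control period).
- camera(name): name is "scene" or "side" or "wrist"; returns the picture (480x640x3 uint8, red, green, blue); there is no depth.
- camera_params(name): a dict with "mtx" (3x3 intrinsics, pixels), "R" (3x3) and "t" (3): a world point X has camera coordinates R X + t. Camera axes: x right, y down, z forward; pixel columns grow to the right and rows downward; lengths in m; the calibration is good to about 2 mm. A picture is of the moment at which its call begins: read the wrist's pose just before it. camera_params takes no time and is no camera call; for the wrist camera it gives the pose at the moment of the call.
- hand_in(): hands the job in; it is judged then, once.
The state is a dict: "clock": time; "joint_pos": joint angles; "joint_velocities": joint speeds; "tau": joint torques, N m; "position": TCP position; "ee_rot": TCP orientation; "ft_force": force on the tool from outside, world axes, zero at the start; "torque": the same for the moment, N m; "grip_width": opening from 0.0 (shut) to 1.0 (fully open); "grasp_force": force on a finger pad.
Only numpy, scipy, OpenCV 4.12 (cv2) and the standard library are available. Lean on these libraries where they do the work, as an engineer would, in place of code of your own. Each camera call takes 0.05 s, during which the arm holds its last target. There are 200 camera calls.

## Working session

There is one attempt and no reset: what is moved stays moved. The work goes in short steps, Python scripts to look and compute and a tool call to move; the robot and the scene stay as the last step left them, time stands still between calls to the robot, and variables do not carry over. Pictures are saved under pics/ and viewed, at most 10 in all, crops included, and the job is handed in when it is done.

Besides the shell and the picture viewer there is one more tool, called after "Call:" as name(argument=value, ...) on one line, values as JSON. carry_out: Moves the arm, as the interface text tells. Its arguments: {"type":"object","properties":{"commands":{"type":"array"},"hand":{"type":"number"},"force":{"type":"number"}},"required":["commands"]}

```bash
mkdir -p pics
python3 - <<'E'
from workcell import *
import cv2
print(get_obs())
for n in("scene","side"):
    cv2.imwrite(f"pics/{n}0.png",camera(n)[:,:,::-1]); print(camera_params(n))
E
```

```text
{'clock': 0.0, 'joint_pos': array([-0.02259545,  0.3328964 , -0.06469225,  1.4609232 ,  0.02157497,
        1.34990148, -0.08852879]), 'joint_velocities': array([-2.67835492e-04, -6.43364102e-04,  9.23080753e-04,  2.04418617e-03,
       -3.75742320e-06,  7.13009421e-05,  6.21532181e-05]), 'tau': array([ 4.98105128e-04, -6.25449800e+01,  4.97091911e-02, -3.91610491e+01,
        1.63588714e-02,  9.83294769e-03, -6.01235030e-06]), 'position': array([ 6.24630407e-01, -4.18545834e-06,  2.30509238e-01]), 'ee_rot': array([ 7.07115635e-01,  7.07097563e-01, -5.22274655e-04, -4.91387832e-04]), 'ft_force': array([ 0.08525423, -0.34049077,  0.09331039]), 'torque': array([0.00818026, 0.00109221, 0.02003088]), 'grasp_force': 0.0, 'grip_width': 0.9994118683149555}
{'mtx': array([[475.45309992,   0.        , 318.24229941],
       [  0.        , 475.45309992, 237.83873585],
       [  0.        ,   0.        ,   1.        ]]), 'R': array([[ 0.60559562,  0.79575416,  0.0054096 ],
       [ 0.54494525, -0.4097486 , -0.73153316],
       [-0.57990398,  0.44596122, -0.6817844 ]]), 't': array([-0.43480464, -0.19374877,  1.11974017])}
{'mtx': array([[562.81770198,   0.        , 314.06249891],
       [  0.        , 562.81770198, 245.35249191],
       [  0.        ,   0.        ,   1.        ]]), 'R': array([[ 0.94962396, -0.31324391, -0.00962262],
       [-0.19644055, -0.57103974, -0.79707259],
       [ 0.24418323,  0.7588095 , -0.60380683]]), 't': array([-0.47314163,  0.22960121,  0.623613  ])}
```

View pics/scene0.png

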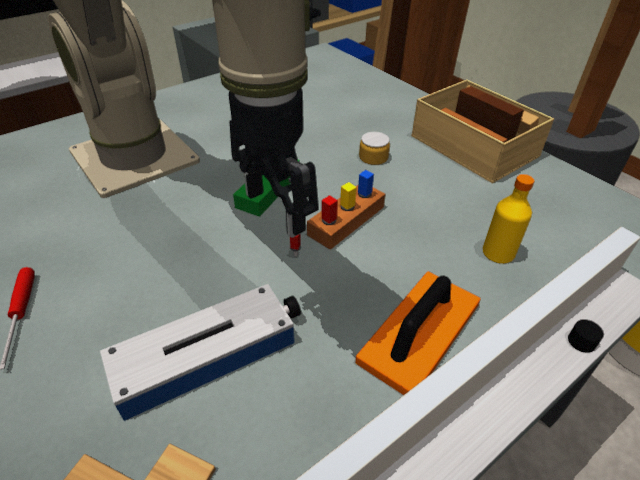

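View pics/side0.png

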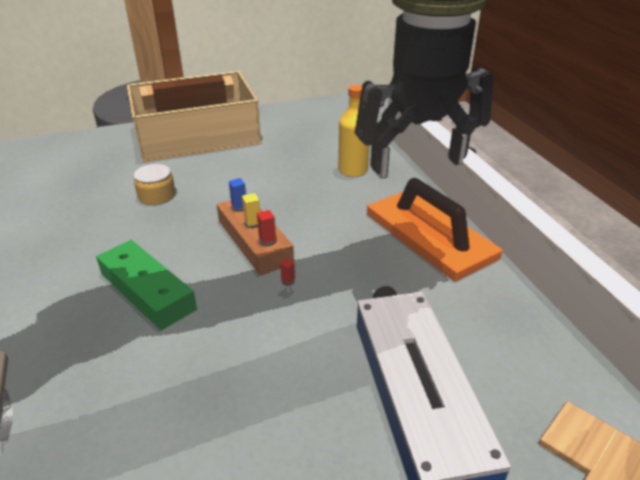

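The brown rack holds red at scene (329,210) / side (266,228). The small red decoy is at scene (295,241). The box slot runs from about (165,352) to (232,322) in the scene view. Next, an enlarged view.

Run:
```python
import cv2,numpy as np
a=cv2.imread("pics/scene0.png");b=cv2.imread("pics/side0.png")
def c(im,x,y,w,h,s): return cv2.resize(im[y:y+h,x:x+w],None,fx=s,fy=s,interpolation=cv2.INTER_CUBIC)
# 800x600: each 400x300
o=np.vstack([np.hstack([c(a,300,160,100,100,4)[:300],c(b,210,170,100,110,4)[:,:][0:440][:300]*1]),
 np.hstack([c(a,100,282,200,150,2),c(b,345,285,200,150,2)])])
o=np.vstack([np.hstack([c(a,300,165,100,75,4),c(b,210,175,100,75,4)]),o[300:]])
cv2.imwrite("pics/crop1.png",o)
```

```text
(no output)
```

View pics/crop1.png

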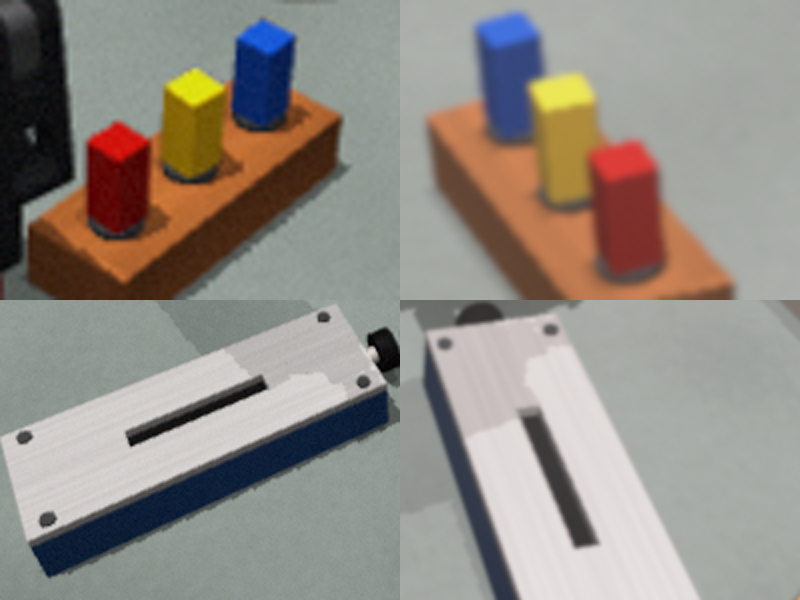

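The crop shows the red head top centred at scene (330,200) / side (266,215), with the slot ends at scene (164.5,352),(233,323) and side (410,340),(438.5,408).

```bash
cat > h.py <<'E'
from workcell import *
import numpy as np, cv2
def bp(cam,px,z,p=None):
    p=p or camera_params(cam); R,t=p["R"],p["t"]
    d=R.T@np.linalg.solve(p["mtx"],[px[0],px[1],1]); c=-R.T@t
    return c+d*(z-c[2])/d[2]
E
python3 - <<'E'
from h import *
np.set_printoptions(precision=4,suppress=True)
P={"red":((330,200),(265.75,215.2),.086),"yel":((348.75,186.2),(250.5,198),.086),"blu":((366.2,174),(236.7,182.5),.086),
"slotA":((164.5,352),(438.5,408),.05),"slotB":((233,323),(410,340),.05),
"scr+1":((261.5,290.5),(367.5,306.5),.05),"scr+2":((281.5,323),(420,299.5),.05)}
for k,(a,b,z) in P.items(): print(k,bp("scene",a,z),bp("side",b,z))
for c in [(90,140),(118,124),(150,140),(120,158)]: print("redc",bp("scene",(300+c[0]/4,165+c[1]/4),.086))
for c in [(25,437),(47,519),(363,382),(323,317)]: print("scr",bp("scene",(100+c[0]/2,282+(c[1]-300)/2),.05))
p=camera_params("wrist");print(p, -p["R"].T@p["t"])
E
```

```text
red [0.4933 0.1973 0.086 ] [0.4871 0.193  0.086 ]
yel [0.4818 0.2512 0.086 ] [0.4765 0.2471 0.086 ]
blu [0.4719 0.3037 0.086 ] [0.466  0.3004 0.086 ]
slotA [ 0.5874 -0.1724  0.05  ] [ 0.5821 -0.1736  0.05  ]
slotB [ 0.6014 -0.0706  0.05  ] [ 0.5969 -0.0742  0.05  ]
scr+1 [ 0.5733 -0.003   0.05  ] [ 0.5708 -0.003   0.05  ]
scr+2 [ 0.6448 -0.0132  0.05  ] [ 0.6412 -0.013   0.05  ]
redc [0.4851 0.1864 0.086 ]
redc [0.4835 0.2038 0.086 ]
redc [0.5014 0.2081 0.086 ]
redc [0.5034 0.1892 0.086 ]
scr [ 0.541  -0.2297  0.05  ]
scr [ 0.6117 -0.2405  0.05  ]
scr [ 0.6448 -0.0132  0.05  ]
scr [ 0.5733 -0.003   0.05  ]
{'mtx': array([[428.5584,   0.    , 324.1569],
       [  0.    , 428.5584, 234.2582],
       [  0.    ,   0.    ,   1.    ]]), 'R': array([[ 1.    ,  0.0013, -0.0013],
       [ 0.0016, -0.9616,  0.2745],
       [-0.0008, -0.2745, -0.9616]]), 't': array([-0.6235, -0.0364,  0.3782])} [0.6239 0.0696 0.3729]
```

Call:
carry_out(commands=[[[0.49,-0.34,0.05,0,0,0],[0.49,-0.34,0.05,0,0,0],[0.49,-0.34,0.05,0,0,0],[0.49,-0.34,0.05,0,0,0],[0.49,-0.34,0.05,0,0,0],[0.49,-0.34,0.05,0,0,0],[0.49,-0.34,0.05,0,0,0],[0.49,-0.34,0.05,0,0,0],[0.49,-0.34,0.05,0,0,0],[0.49,-0.34,0.05,0,0,0],[0,0,0,0,0,-0.7],[0,0,0,0,0,-0.7],[0,0,0,0,0,0],[0,0,0,0,0,0],[0,0,0,0,0,0]]], hand=-1)

```text
clock: 1.35
position: [0.4891, 0.1957, 0.2112]
ee_rot: [0.655, 0.756, -0.0, -0.0]
ft_force: [-0.2, -0.1, -0.8]
grip_width: 1.001
grasp_force: 0.0
```

Run:
```python
from h import *
o=get_obs();print(o["position"],o["ee_rot"],o["clock"])
p=camera_params("wrist");np.save("wp1.npy",p,allow_pickle=True)
im=camera("wrist")[:,:,::-1];cv2.imwrite("pics/w1.png",im)
```

```text
[0.4890737  0.19568007 0.21115518] [ 6.54543007e-01  7.56024754e-01 -1.37678287e-04 -5.50756561e-05] 1.35
```

View pics/w1.png

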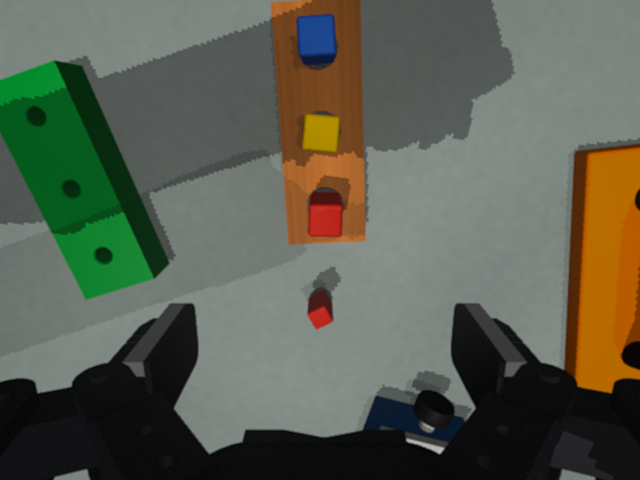

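The wrist view shows the red head at about (325,218) and looking square-on, with the decoy at (320,310). I'll get the top face's pose by segmenting it.

Run:
```python
from h import *
p=np.load("wp1.npy",allow_pickle=True).item()
im=cv2.imread("pics/w1.png").astype(int)
b,g,r=im[...,0],im[...,1],im[...,2]
for th in (120,165,185):
    m=((r>th)&(g<75)&(b<75)).astype(np.uint8); m[:180]=0;m[260:]=0;m[:,:290]=0;m[:,360:]=0
    c=max(cv2.findContours(m,0,2)[0],key=cv2.contourArea)
    q=cv2.boxPoints(cv2.minAreaRect(c)); W=np.array([bp("wrist",x,.086,p)[:2] for x in q])
    e=np.roll(W,-1,0)-W
    print(th,cv2.contourArea(c),q.round(1).tolist(),W.mean(0),np.hypot(*e.T),np.degrees(np.arctan2(e[:,1],e[:,0])))
    r0=cv2.boundingRect(c);print(r0)
print(r[195:242:3,325])
```

```text
120 1031.5 [[308.0, 204.0], [342.0, 204.0], [342.0, 236.0], [308.0, 236.0]] [0.48836331 0.19845646] [0.02162952 0.02119617 0.02209112 0.02119652] [   8.30797838  -81.04115174 -171.69053849   97.71108396]
(308, 204, 35, 33)
165 827.5 [[309.0, 234.39999389648438], [310.20001220703125, 204.8000030517578], [340.20001220703125, 206.0], [338.8999938964844, 235.60000610351562]] [0.48811067 0.19829431] [0.01960157 0.01908723 0.01961827 0.0194635 ] [  95.45408595    5.87365592  -83.44666175 -174.17297849]
(310, 205, 31, 31)
185 491.0 [[311.0, 206.0], [339.0, 206.0], [339.0, 233.0], [311.0, 233.0]] [0.48831069 0.19881597] [0.01783584 0.01787158 0.01815636 0.01787183] [   8.30806926  -81.15123837 -171.69068022   97.82117796]
(311, 206, 29, 28)
[ 71  73  70 117 188 188 188 187 188 187 188 186 187 180 152 161]
```

Call:
carry_out(commands=[[[0.04,0,0.4,0,0,0],[0,0,0.5,0,0,0],[0,0,0.5,0,0,0],[0,0,0.5,0,0,0],[0,0,0.5,0,0,0],[0,0,0.5,0,0,0],[0,0,0.5,0,0,0],[0,0,0.4,0,0,0],[0,0,0.2,0,0,0],[0,0,0.12,0,0,0],[0,0,0,0,0,0],[0,0,0,0,0,0]]])

```text
clock: 2.4
position: [0.4893, 0.1978, 0.0472]
ee_rot: [0.654, 0.757, 0.0, 0.0]
ft_force: [-0.1, 0.9, 0.8]
grip_width: 0.996
grasp_force: 0.0
```

Call:
carry_out(commands=[[[0,0,0,0,0,0],[0,0,0,0,0,0],[0,0,0,0,0,0],[0,0,0,0,0,0],[0,0,0,0,0,0],[0,0,0,0,0,0],[0,0,0,0,0,0],[0,0,0,0,0,0],[0,0,0,0,0,0],[0,0,0,0,0,0],[0,0,0,0,0,0],[0,0,0,0,0,0]]], hand=1, force=60)

```text
clock: 3.4
position: [0.489, 0.1977, 0.0468]
ee_rot: [0.653, 0.757, 0.0, 0.0]
ft_force: [-1.0, -0.9, 5.2]
grip_width: 0.248
grasp_force: 59.2
```

Call:
carry_out(commands=[[[0,0,-0.1,0,0,0],[0,0,-0.2,0,0,0],[0,0,-0.3,0,0,0],[0,0,-0.4,0,0,0],[0,0,-0.5,0,0,0],[0,0,-0.5,0,0,0],[0,0,-0.4,0,0,0],[0,0,-0.2,0,0,0],[0,0,0,0,0,0],[0,0,0,0,0,0],[0,0,0,0,0,0],[0,0,0,0,0,0]]])

```text
clock: 4.4
position: [0.4881, 0.1973, 0.1494]
ee_rot: [0.653, 0.757, -0.001, -0.0]
ft_force: [0.0, -0.9, -1.7]
grip_width: 0.251
grasp_force: 59.6
```

Run:
```python
from h import *
o=get_obs();print(o["position"],o["ee_rot"],o["ft_force"],o["torque"])
a=camera("scene")[:,:,::-1];b=camera("side")[:,:,::-1];w=camera("wrist")[:,:,::-1]
def c(im,x,y,w,h,s): return cv2.resize(im[y:y+h,x:x+w],None,fx=s,fy=s,interpolation=cv2.INTER_CUBIC)
cv2.imwrite("pics/b2.png",b);cv2.imwrite("pics/a2.png",a);cv2.imwrite("pics/w2.png",w)
k=np.array([0.0377,-0.3,-.3])
for n in("scene","side"):
    p=camera_params(n);x=p["R"]@(o["position"]-[0,0,.0388])+p["t"];u=p["mtx"]@x;print(n,u[:2]/u[2])
p=camera_params("wrist");x=p["R"]@(o["position"]-[0,0,.0388])+p["t"];u=p["mtx"]@x;print("wrist",u[:2]/u[2])
cv2.imwrite("pics/c2.png",np.vstack([np.hstack([c(a,290,150,100,75,4),c(b,220,150,100,75,4)]),np.hstack([c(w,220,250,200,150,2),c(w,320,330,200,150,2)])]))
```

```text
[0.48812321 0.19728592 0.1493853 ] [ 6.53422458e-01  7.56992796e-01 -8.91227605e-04 -4.51437592e-04] [ 0.02822087 -0.9256256  -1.71453083] [-0.0093571  -0.02668499 -0.04762923]
scene [328.53777891 187.74246032]
side [264.66663116 199.62516347]
wrist [325.34096168 272.70805419]
```

View pics/c2.png

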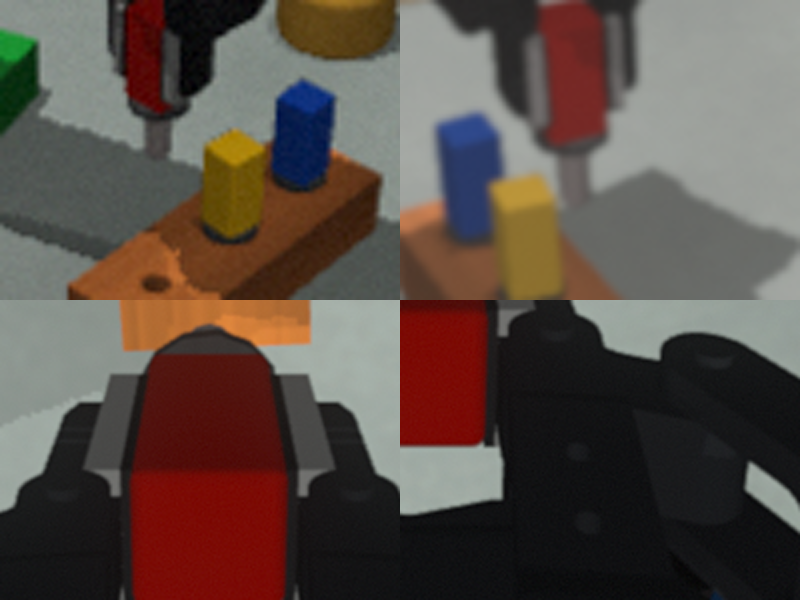

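Both views show the pin upright, tip at scene (329.5,189) / side (264,201), which matches a tip 39 mm below the TCP. That lets me correct the camera biases, putting the slot centre at about (0.5905, -0.1207) with yaw -0.142.

Call:
carry_out(commands=[[[-0.3,0.07,0,0,0,0],[-0.5,0.12,0,0,0,0],[-0.6,0.14,0,0,0,0],[-0.6,0.14,0,0,0,0],[-0.6,0.14,0,0,0,0],[-0.6,0.14,0,0,0,0],[-0.6,0.14,0,0,0,0],[-0.6,0.14,0,0,0,0],[-0.6,0.14,0,0,0,0],[-0.6,0.14,0,0,0,0],[-0.6,0.14,0,0,0,0],[-0.6,0.14,0,0,0,0],[-0.5,0.12,0,0,0,0],[-0.3,0.07,0,0,0,0]]])

```text
clock: 5.72
position: [0.6038, -0.0967, 0.1502]
ee_rot: [0.655, 0.756, -0.001, 0.0]
ft_force: [0.0, -0.9, -2.0]
grip_width: 0.248
grasp_force: 59.6
```

Call:
carry_out(commands=[[[0,0,0,0,0,0.7],[0,0,0,0,0,0.7],[0,0,0.2,0,0,0.7],[0,0,0.2,0,0,0.63],[0,0,0.2,0,0,0],[0,0,0.1,0,0,0],[0,0,0,0,0,0],[0,0,0,0,0,0],[0,0,0,0,0,0],[0,0,0,0,0,0]]])

```text
clock: 6.55
position: [0.6039, -0.0928, 0.1231]
ee_rot: [0.754, 0.656, 0.0, 0.0]
ft_force: [0.1, 0.5, -1.1]
grip_width: 0.253
grasp_force: 59.5
```

Run:
```python
from h import *
o=get_obs();print(o["position"],o["ee_rot"],o["ft_force"])
P={}
for n in("scene","side","wrist"):
    p=camera_params(n);P[n]=p;cv2.imwrite(f"pics/{n}3.png",camera(n)[:,:,::-1])
    x=p["R"]@(o["position"]-[0,0,.0388])+p["t"];u=p["mtx"]@x;print(n,u[:2]/u[2])
np.save("wp3.npy",P["wrist"],allow_pickle=True)
a,b,w=[cv2.imread(f"pics/{n}3.png") for n in("scene","side","wrist")]
def c(im,x,y,w,h,s): return cv2.resize(im[y:y+h,x:x+w],None,fx=s,fy=s,interpolation=cv2.INTER_CUBIC)
cv2.imwrite("pics/c3.png",np.vstack([np.hstack([c(a,150,260,133,100,3)[:,:400],np.zeros((300,1,3),np.uint8),c(b,380,265,133,100,3)]),cv2.copyMakeBorder(c(w,120,140,400,150,2),0,0,0,0,0)]))
```

```text
[ 0.60393424 -0.09281647  0.12307672] [7.54396643e-01 6.56418700e-01 3.25452196e-04 2.97816228e-04] [ 0.143535    0.54814164 -1.0515326 ]
scene [217.2428746  317.05610072]
side [425.48153144 329.19156292]
wrist [326.12324502 272.40945734]Traceback (most recent call last):
  File "<stdin>", line 10, in <module>
    return _nx.concatenate(arrs, 0, dtype=dtype, casting=casting)
           ~~~~~~~~~~~~~~~^^^^^^^^^^^^^^^^^^^^^^^^^^^^^^^^^^^^^^^
ValueError: all the input array dimensions except for the concatenation axis must match exactly, but along dimension 1, the array at index 0 has size 799 and the array at index 1 has size 800
```

View pics/wrist3.png

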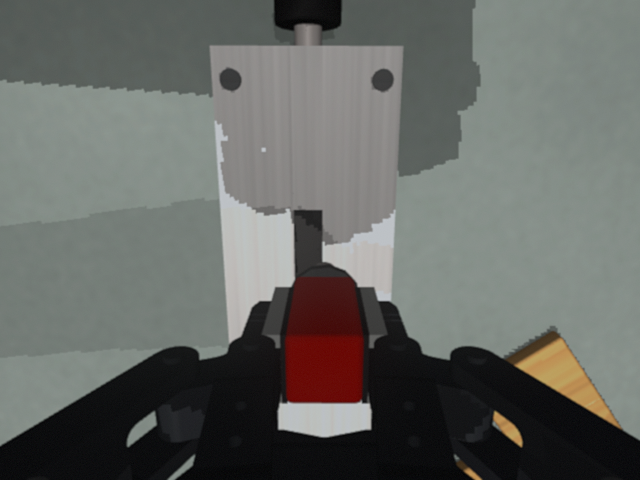

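The wrist view shows the slot at columns 294–322, its +y end at row 210 and the screws at (230,79) and (382,79). I'll back-project these.

Run:
```python
from h import *
np.set_printoptions(precision=4,suppress=True)
p=np.load("wp3.npy",allow_pickle=True).item();o=get_obs()
im=cv2.imread("pics/wrist3.png").astype(int).mean(2)
L=[];Rr=[]
for v in range(214,262,6):
    d=np.diff(cv2.GaussianBlur(im[v-1:v+2].mean(0).reshape(1,-1),(5,1),1)[0]);
    l=280+np.argmin(d[280:306])+.5;r=310+np.argmax(d[310:335])+.5
    L.append((l,v));Rr.append((r,v)); 
l=[bp("wrist",q,.05,p) for q in L];r=[bp("wrist",q,.05,p) for q in Rr]
print(L[0],Rr[0],L[-1],Rr[-1])
mid=(np.array(l)+r)/2;print("w",np.linalg.norm((np.array(r)-l)[:,:2],axis=1),mid[0],mid[-1])
dcol=np.diff(im[195:225,300:316].mean(1));ve=195+np.argmin(dcol)+.5;print("end row",ve)
s1,s2=bp("wrist",(230.5,79),.05,p),bp("wrist",(382.5,79),.05,p);print("scr",s1,s2,np.linalg.norm(s1-s2))
end=bp("wrist",(308.3,ve),.05,p);print("end",end)
u=(s1+s2)/2-end;u=np.array([-(s2-s1)[1],(s2-s1)[0],0]);u/=np.linalg.norm(u)
if u[1]<0:u=-u
print("u",u,np.arctan2(-u[0],u[1]))
q=o["ee_rot"];tx=np.array([q[0]**2-q[1]**2,2*q[0]*q[1]]);ty=np.array([tx[1],-tx[0]])
d=(end-o["position"])[:2];print("tool x ang",np.arctan2(-tx[0],tx[1]),"end in tool",d@tx,d@ty,"scrmid in tool",((s1+s2)/2-o["position"])[:2]@np.array([tx,ty]).T)
```

```text
(np.float64(290.5), 214) (np.float64(321.5), 214) (np.float64(293.5), 256) (np.float64(321.5), 256)
w [0.016  0.0155 0.0151 0.0151 0.0147 0.0147 0.0148 0.0148] [ 0.5964 -0.0726  0.05  ] [ 0.5938 -0.0953  0.05  ]
end row 209.5
scr [ 0.5708 -0.0029  0.05  ] [ 0.642  -0.0128  0.05  ] 0.07195283612934542
end [ 0.5979 -0.0705  0.05  ]
u [0.1371 0.9906 0.    ] -0.13757956633050508
tool x ang -0.13905369427516404 end in tool 0.021311836892479234 -0.008916626388702515 scrmid in tool [ 0.0845 -0.0092]
```

Call:
carry_out(commands=[[[0.1,-0.08,0,0,0,0],[0.1,-0.08,0.1,0,0,0],[0.11,-0.07,0.2,0,0,0],[0,0,0.2,0,0,0],[0,0,0.15,0,0,0],[0,0,0.1,0,0,0],[0,0,0,0,0,0],[0,0,0,0,0,0],[0,0,0,0,0,0],[0,0,0,0,0,0],[0,0,0,0,0,0]]])

```text
clock: 7.62
position: [0.5965, -0.0793, 0.0929]
ee_rot: [0.755, 0.656, 0.0, 0.0]
ft_force: [0.0, 0.7, -2.1]
grip_width: 0.249
grasp_force: 59.5
```

Call:
carry_out(commands=[[[0,0,0.03,0,0,0],[0,0,0.03,0,0,0],[0,0,0.03,0,0,0],[0,0,0.03,0,0,0],[0,0,0,0,0,0],[0,0,0,0,0,0]]])

```text
clock: 8.12
position: [0.5962, -0.0792, 0.0876]
ee_rot: [0.755, 0.656, -0.0, -0.0]
ft_force: [-0.3, -1.0, -2.7]
grip_width: 0.249
grasp_force: 59.5
```

Call:
carry_out(commands=[[[0,0,0.03,0,0,0],[0,0,0.03,0,0,0],[0,0,0.03,0,0,0],[0,0,0.01,0,0,0],[0,0,0,0,0,0],[0,0,0,0,0,0]]])

```text
clock: 8.62
position: [0.5962, -0.0792, 0.0837]
ee_rot: [0.755, 0.656, 0.0, 0.0]
ft_force: [-0.0, 1.0, -1.2]
grip_width: 0.252
grasp_force: 59.5
```

Call:
carry_out(commands=[[[0,0,0.02,0,0,0],[0,0,0.02,0,0,0],[0,0,0,0,0,0],[0,0,0,0,0,0]]])

```text
clock: 8.95
position: [0.5962, -0.0792, 0.0821]
ee_rot: [0.755, 0.656, -0.0, -0.0]
ft_force: [0.6, -0.2, -1.9]
grip_width: 0.249
grasp_force: 59.5
```

Tip at about 0.043 and free, so it is inside the slot. Continuing in small steps down to the bar.

Call:
carry_out(commands=[[[0,0,0.015,0,0,0],[0,0,0.015,0,0,0],[0,0,0,0,0,0],[0,0,0,0,0,0]]])

```text
clock: 9.28
position: [0.5962, -0.0792, 0.0809]
ee_rot: [0.755, 0.656, 0.0, 0.0]
ft_force: [0.3, -0.2, -1.0]
grip_width: 0.251
grasp_force: 59.7
```

Call:
carry_out(commands=[[[0,0,0.012,0,0,0],[0,0,0,0,0,0],[0,0,0,0,0,0]]])

```text
clock: 9.53
position: [0.5964, -0.0792, 0.0809]
ee_rot: [0.755, 0.656, 0.0, 0.0]
ft_force: [-3.3, -0.1, 4.6]
grip_width: 0.25
grasp_force: 60.4
```

Call:
carry_out(commands=[[[-0.03,0,-0.004,0,0,0],[-0.04,0,0,0,0,0],[-0.04,0,0,0,0,0]]])

```text
clock: 9.78
position: [0.5961, -0.0831, 0.0808]
ee_rot: [0.754, 0.656, 0.001, 0.0]
ft_force: [0.8, 2.8, 3.5]
grip_width: 0.249
grasp_force: 60.1
```

Call:
carry_out(commands=[[[-0.04,0,0,0,0,0],[-0.04,0,0,0,0,0],[-0.04,0,0,0,0,0]]])

```text
clock: 10.03
position: [0.5952, -0.0882, 0.0808]
ee_rot: [0.755, 0.656, 0.0, 0.0]
ft_force: [1.4, 2.5, 3.6]
grip_width: 0.246
grasp_force: 60.3
```

Call:
carry_out(commands=[[[-0.035,0,0,0,0,0],[-0.035,0,0,0,0,0],[-0.035,0,0,0,0,0],[0,0,0,0,0,0]]])

```text
clock: 10.37
position: [0.5945, -0.0927, 0.0808]
ee_rot: [0.755, 0.656, 0.0, 0.0]
ft_force: [0.0, 2.0, 5.1]
grip_width: 0.252
grasp_force: 60.4
```

Call:
carry_out(commands=[[[-0.035,0,0,0,0,0],[-0.035,0,0,0,0,0],[-0.035,0,0,0,0,0],[0,0,0,0,0,0]]])

```text
clock: 10.7
position: [0.5937, -0.0973, 0.0805]
ee_rot: [0.755, 0.656, -0.0, 0.0]
ft_force: [1.1, 2.3, 3.9]
grip_width: 0.254
grasp_force: 60.1
```

Call:
carry_out(commands=[[[-0.035,0,0,0,0,0],[-0.035,0,0,0,0,0],[-0.035,0,0,0,0,0],[0,0,0,0,0,0]]])

```text
clock: 11.03
position: [0.5925, -0.1019, 0.08]
ee_rot: [0.755, 0.656, -0.001, -0.0]
ft_force: [-0.1, 0.4, -2.3]
grip_width: 0.251
grasp_force: 59.7
```

The push vanished at y = -0.102, so the tip is over the socket. I'll lower it gently.

Call:
carry_out(commands=[[[0,0,0.015,0,0,0],[0,0,0.015,0,0,0],[0,0,0,0,0,0]]])

```text
clock: 11.28
position: [0.593, -0.1008, 0.0791]
ee_rot: [0.755, 0.656, -0.0, -0.0]
ft_force: [0.8, -0.8, -1.6]
grip_width: 0.252
grasp_force: 59.7
```

Call:
carry_out(commands=[[[0,0,0.02,0,0,0],[0,0,0.02,0,0,0],[0,0,0,0,0,0],[0,0,0,0,0,0]]])

```text
clock: 11.62
position: [0.5932, -0.1007, 0.0778]
ee_rot: [0.755, 0.656, 0.0, -0.0]
ft_force: [-0.6, 0.2, -1.3]
grip_width: 0.249
grasp_force: 59.7
```

Tip now 3 mm below the bar with no load. Continuing down.

Call:
carry_out(commands=[[[0,0,0.03,0,0,0],[0,0,0.03,0,0,0],[0,0,0,0,0,0],[0,0,0,0,0,0]]])

```text
clock: 11.95
position: [0.5932, -0.1007, 0.0753]
ee_rot: [0.755, 0.656, 0.0, -0.0]
ft_force: [-0.5, 0.7, -1.2]
grip_width: 0.251
grasp_force: 59.7
```

Call:
carry_out(commands=[[[0,0,0.03,0,0,0],[0,0,0.03,0,0,0],[0,0,0,0,0,0],[0,0,0,0,0,0]]])

```text
clock: 12.28
position: [0.5932, -0.1008, 0.0729]
ee_rot: [0.755, 0.656, -0.0, -0.0]
ft_force: [-0.4, -0.5, -0.9]
grip_width: 0.249
grasp_force: 59.7
```

Call:
carry_out(commands=[[[0,0,0.03,0,0,0],[0,0,0.03,0,0,0],[0,0,0.03,0,0,0],[0,0,0.03,0,0,0],[0,0,0,0,0,0],[0,0,0,0,0,0]]])

```text
clock: 12.78
position: [0.5931, -0.1007, 0.0681]
ee_rot: [0.755, 0.656, -0.0, -0.0]
ft_force: [-0.6, -0.1, -0.8]
grip_width: 0.249
grasp_force: 59.7
```

Call:
carry_out(commands=[[[0,0,0.03,0,0,0],[0,0,0.03,0,0,0],[0,0,0.03,0,0,0],[0,0,0.03,0,0,0],[0,0,0,0,0,0],[0,0,0,0,0,0]]])

```text
clock: 13.28
position: [0.5931, -0.1007, 0.0633]
ee_rot: [0.755, 0.656, -0.0, -0.0]
ft_force: [-0.6, -0.2, -1.1]
grip_width: 0.247
grasp_force: 59.7
```

Call:
carry_out(commands=[[[0,0,0.02,0,0,0],[0,0,0.02,0,0,0],[0,0,0,0,0,0],[0,0,0,0,0,0]]])

```text
clock: 13.62
position: [0.5932, -0.1008, 0.0618]
ee_rot: [0.755, 0.656, 0.0, -0.0]
ft_force: [0.4, -1.0, 0.0]
grip_width: 0.255
grasp_force: 59.7
```

Call:
carry_out(commands=[[[0,0,0.015,0,0,0],[0,0,0.01,0,0,0],[0,0,0,0,0,0],[0,0,0,0,0,0]]])

```text
clock: 13.95
position: [0.5933, -0.1008, 0.0609]
ee_rot: [0.755, 0.656, 0.0, 0.0]
ft_force: [-0.2, -0.1, 1.1]
grip_width: 0.251
grasp_force: 59.8
```

Call:
carry_out(commands=[[[0,0,0.01,0,0,0],[0,0,0,0,0,0],[0,0,0,0,0,0]]])

```text
clock: 14.2
position: [0.5933, -0.1008, 0.0609]
ee_rot: [0.755, 0.656, 0.0, 0.0]
ft_force: [-3.4, -0.3, 5.0]
grip_width: 0.249
grasp_force: 60.6
```

Seated: 20 mm below the bar and firmly stopped at about 6 N. I'll relax the push, open and retreat upward.

Call:
carry_out(commands=[[[0,0,-0.01,0,0,0],[0,0,0,0,0,0]]], force=20)

```text
clock: 14.37
position: [0.5933, -0.1008, 0.0609]
ee_rot: [0.755, 0.656, 0.0, 0.0]
ft_force: [-1.4, -0.1, 2.8]
grip_width: 0.253
grasp_force: 59.9
```

Call:
carry_out(commands=[[[0,0,0,0,0,0],[0,0,0,0,0,0],[0,0,0,0,0,0],[0,0,0,0,0,0],[0,0,0,0,0,0],[0,0,0,0,0,0],[0,0,0,0,0,0],[0,0,0,0,0,0]]], hand=-1)

```text
clock: 15.03
position: [0.5932, -0.1008, 0.0608]
ee_rot: [0.755, 0.656, 0.0, 0.0]
ft_force: [0.5, 1.0, 0.9]
grip_width: 1.003
grasp_force: 0.0
```

Call:
carry_out(commands=[[[0,0,-0.1,0,0,0],[0,0,-0.2,0,0,0],[0,0,-0.3,0,0,0],[0,0,-0.4,0,0,0],[0,0,-0.5,0,0,0],[0,0,-0.5,0,0,0],[0,0,-0.5,0,0,0],[0,0,-0.4,0,0,0],[0,0,-0.2,0,0,0],[0,0,0,0,0,0],[0,0,0,0,0,0]]])

```text
clock: 15.95
position: [0.5933, -0.1007, 0.1851]
ee_rot: [0.755, 0.656, 0.0, 0.0]
ft_force: [-0.4, -0.2, 0.1]
grip_width: 0.999
grasp_force: 0.0
```

Run:
```python
from h import *
a=camera("scene")[:,:,::-1];b=camera("side")[:,:,::-1]
f=lambda im,x,y:cv2.resize(im[y:y+150,x:x+133],(400,450),interpolation=cv2.INTER_CUBIC)
cv2.imwrite("pics/fin.png",np.hstack([f(a,150,240),f(b,360,250)]))
```

```text
(no output)
```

View pics/fin.png

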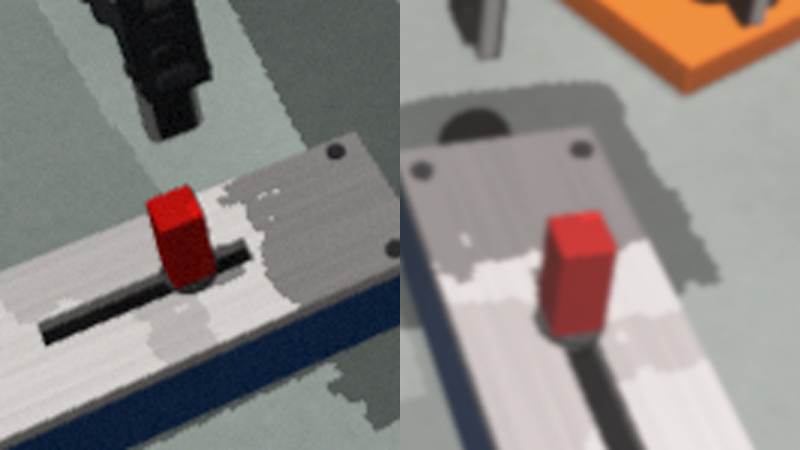

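The pin stands in the slot with its collar on the cover. It looks slightly tilted, so I'll compare against where an upright pin would project.

Run:
```python
from h import *
for n,x0,y0 in(("scene",150,240),("side",360,250)):
    p=camera_params(n)
    for z in (.054,.1):
        u=p["mtx"]@(p["R"]@[.5933,-.1008,z]+p["t"]);u=u[:2]/u[2];print(n,z,(u-[x0,y0])*3.0+([400,0] if n=="side" else [0,0]))
```

```text
scene 0.054 [185.24719824 263.54495509]
scene 0.1 [170.66024702 203.88309162]
side 0.054 [572.85583763 312.72017313]
side 0.1 [585.33405655 229.07057274]
```

```bash
python3 -c "
from workcell import *
print(hand_in())"
```

```text
the job is handed in; nothing more can be done
None
```

I found the hidden socket by feel and seated the red pin fully home: it stands upright with its collar on the cover plate and the gripper is clear of it; the push on the box stayed at about 7 N or less in the readings, and the job was handed in at about 16 s.

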